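# Shut the dice box and show its label to the camera

## Robot

A 6-joint arm with a two-finger parallel gripper is mounted at the origin on the work surface. World frame = base frame: x ahead of the robot, y to its left, z up, the work surface at z = 0. Lengths are in m, angles in rad, forces in N, time in s.
With the tool pointing down it reaches from about 0.35 to 0.775 m from the base axis. Payload 5.5 kg.
Tool frame: the origin (TCP) lies on the mounting face of the last link; the fingertips stand 173 mm ahead of it and the grasp point (between the pads) lies 155 mm ahead of it; z points along the fingers, y is the direction in which the jaws open and shut (so a half turn about z gives the same grasp; the last joint's range is limited). The gripper opens to 85 mm and grips with 20 to 120 N. Pads are 22 mm wide; open, the fingers measure 114 mm over their backs; the gripper's body (76 mm by 85 mm) begins 54 mm behind the grasp point. The pads swing forward as they close: fully open they stand 13 mm farther back than shut.
Start: joints at [1.172, 0.313, 0.046, 1.304, 0, 1.431], TCP at [0.147, 0.556, 0.405] pointing down, gripper open.
Joint ranges: [-2.76, 2.76], [-0.86, 1.69], [-1.03, 1.26], [-2.2, 2.34], [-1.47, 1.5], [-3.14, 3.14]. Speed limits (rad/s): [2.57, 2.57, 3.14, 3.14, 3.14, 3.14].

## Interface

Orientations are given as a unit quaternion [w, x, y, z].
In Python, from workcell import * gives the robot as it stands. The module is installed in compiled form; this text tells all that it offers.
- The arm moves only by the shell command python3 -m crank 'ROWS' [FORCE]. ROWS is JSON, a list of rows, each a list of 7 numbers: the shift along the tool's x, y, z in mm, then the turn, a rotation vector about the tool's x, y, z in degrees, then the opening, from 0 (shut) to 1 (fully open). A call has exactly 8 rows; each row shifts and turns the commanded pose from where the row before left it, along the tool's axes as they then stand; what a row does not reach is not made up. A row lasts 1/8 s, in which the tool goes at most 62.5 mm and 10.7 degrees, less where a joint would pass 70% of its speed; a pose out of reach is approached as far as the arm can. A call with a gripper value outside its range is refused whole. The fingers move at their own pace and stop on an object; FORCE is the grip in N (left out, the last holds). Time passes only in rows, so rows that do not move let the fingers close, or fill a call up. It gives the time, the measured TCP pose, the force and the opening at its end, in the units of the state.
- get_state(): the state, without advancing time (a new reading comes with each control period).
- read_camera(name): name is "scene" or "top" or "wrist"; returns the picture (400x640x3 uint8, blue, green, red); there is no depth.
- calibration(name): a dict with "fx", "fy", "cx", "cy" (pixels), "k1" (the pictures are not rectified: a ray, as slopes to the right and down, at radius r is drawn at 1 + k1 r^2 times it, then the intrinsics apply), "extrinsics" (4x4, takes a point from world to camera coordinates). Camera axes: x right, y down, z forward; pixel columns grow to the right and rows downward; lengths in m; the calibration is good to about 2 mm. A picture is of the moment at which its call begins: read the wrist's pose just before it. calibration takes no time and is no camera call; for the wrist camera it gives the pose at the moment of the call.
- hand_in(): hands the job in, once; it reports no verdict.
The state is a dict: "clock": time; "joint_pos": joint angles; "qvel": joint speeds; "tau": joint torques, N m; "tcp_pos": TCP position; "orientation": TCP orientation; "wrist_force": force on the tool from outside, world axes, zero at the start; "ft_torque": the same for the moment, N m; "finger_gap": finger opening in m.
Only numpy, scipy, OpenCV 4.12 (cv2) and the standard library are available. Lean on these libraries where they do the work, as an engineer would, in place of code of your own. Each camera call takes 0.05 s, during which the arm holds its last target.

## Task

The two red dice are back in their small wooden box. Slide the box's lid fully shut while it stands on the board, then lift the box, dice inside, and hold it up level for its inventory photo: label end turned square to the lens of the little stand camera, label centred in front of the lens at lens height and about 12 cm away from it. Finish while still holding it there, steady; do not bump the camera, and leave the mugs, the glass dish and the chip carousel undisturbed.

Things in the scene. Friction and masses are not known exactly. Their poses are not given: they have to be found in the camera images.
- box: Small wooden box with a sliding lid, standing upright, loose: 140 mm long (x) by 56 mm wide (y) by 46 mm high, about 0.25 kg (0.8 to 1.3 of that). Origin: centre of its underside. +x: towards the end with the label; z up. Walls 6 mm, floor 6 mm; the -x end wall is low (31.5 mm) so that the lid slides out over it. Three compartments in a row along x. The long sides are flat and plain: the box can be gripped across its 56 mm width at the middle.
- box_label (a point): Centre of the outer face of the label on the box's +x end: white card with five black pips in a brass frame, 42 by 28 mm; at (72, 0, 23) mm in the box's frame. Its axes are the box's.
- box_lid (a joint): Sliding lid (pale wood plate 134 x 49 x 5 mm, held captive in the grooves of the box, top face 38 mm above the box's underside). Value in m: 0 = fully shut, grows as the lid slides out towards the box's -x end (stop at 0.11). It starts 0.035 to 0.07 open. Light friction, about 0.4 N, and it stays where it is left; pushed on with more than about 2 N once shut, the whole box may slide along the board.
- lid_pull (a point): Centre of the outer (-x) face of the lid's dark wooden pull bar, 10 mm (x) by 36 mm (y), rising from the lid's top face (38 mm) to 52 mm above the box's underside, flush with the lid's -x end. At (-70 - lid value, 0, 45) mm in the box's frame; push it towards +x of the box to shut the lid. Axes as the box's.
- die_a: Red die with white pips, 19 mm cube, about 10 g, loose in the middle compartment of the box. Origin: centre of its starting underside.
- die_b: Red die with white pips, 19 mm cube, about 10 g, loose in the compartment next to the label end. Origin: centre of its starting underside.
- camera: Small grey camera on a stand, fixed to the board: round dark foot of 104 mm diameter, thin steel post, camera body 36 x 84 x 54 mm centred 200 mm above the board, black lens barrel of 44 mm diameter. Origin: centre of the underside of the foot. +x: the level direction in which the camera looks; z up.
- lens (a point): Centre of the front glass of the camera's lens, 25 mm ahead (+x) of the camera's origin and 200 mm above the board. Its +x is the level direction in which the camera looks, z up.
- mug_white: White ceramic mug, 80 mm wide, 95 mm high, handle on its +y side. Origin: centre of its underside. Leave alone.
- mug_blue: Blue ceramic mug, 80 mm wide, 95 mm high, handle on its +y side. Origin: centre of its underside. Leave alone.
- dish: Round thick glass dice dish, 124 mm wide, 34 mm high, with two white dice in it. Origin: centre of its underside. Leave alone.
- carousel: Foot of the black plastic poker chip carousel, fixed. Origin: centre of its underside. On it spins, freely, a chip rack of 208 mm diameter; top of the carry handle 145 mm above the board. Leave alone.
- rack_handle (a point): One end of the carry handle on top of the carousel's turning rack, 22 mm from its axis, 145 mm above the board. Leave alone.
There are look-alikes about, which are no part of the job. Of the things like the box, leave any that is pink or purple; of the rest the larger one is meant.

How it is judged:
By the outcome, as a careful person would: the job done as asked, in the order asked, and still so for the second after the job is handed in, while the arm keeps its last pose, push and grip.
It also fails if it takes over 48 s, if anything falls off the work surface, if the arm or the gripper's body presses on something with over 40 N, if the wrist force passes 120 N, or if a joint passes its speed limit or range.

## Working session

There is one attempt and no reset: what is moved stays moved. The work goes in short steps, Python scripts to look and compute and a shell command to move; the robot and the scene stay as the last step left them, time stands still between calls to the robot, and variables do not carry over. Pictures are saved under pics/ and viewed, and the job is handed in when it is done.

```bash
mkdir -p pics
python3 - <<'E'
from workcell import *
import cv2
print(get_state())
for n in("scene","top","wrist"):
    c=calibration(n); print(n,c)
    cv2.imwrite(f"pics/{n}0.png",read_camera(n))
E
```

```text
{'clock': 0.0, 'joint_pos': array([1.17240032e+00, 3.14005684e-01, 4.49981382e-02, 1.30359809e+00,
       1.31997797e-05, 1.43118817e+00]), 'qvel': array([-1.36067119e-05,  1.63528249e-05, -6.46762652e-04, -1.04757255e-03,
        1.59549396e-04, -1.89923506e-03]), 'tau': array([-9.73244059e-04, -4.80634725e+01,  2.98527986e+01,  1.94771856e-02,
       -9.81827611e-05, -1.55390291e-05]), 'tcp_pos': array([0.14708547, 0.55567304, 0.40381341]), 'orientation': array([-2.46792510e-04,  1.29033114e-01,  9.91639873e-01, -8.70367325e-04]), 'wrist_force': array([0.28883632, 0.62163031, 0.5433018 ]), 'ft_torque': array([-0.00666242, -0.01363047, -0.01696143]), 'finger_gap': 0.08539799188417489}
scene {'fx': 405.46074651793833, 'fy': 405.46074651793833, 'cx': 318.56586312467635, 'cy': 195.5164359045975, 'k1': 0.007798395879686576, 'extrinsics': array([[-0.83510641,  0.54984599,  0.01633016,  0.51594664],
       [ 0.43929165,  0.68447621, -0.58182056, -0.20004182],
       [-0.33108931, -0.47870837, -0.81315322,  1.55800383],
       [ 0.        ,  0.        ,  0.        ,  1.        ]])}
top {'fx': 444.1551827273117, 'fy': 444.1551827273117, 'cx': 325.65517281491043, 'cy': 193.67723783008105, 'k1': -0.12450878171592274, 'extrinsics': array([[-0.02918246, -0.99944317, -0.01617788,  0.05639894],
       [-0.99413107,  0.03070647, -0.10373293,  0.61934353],
       [ 0.10417193,  0.01305575, -0.99447361,  1.46981555],
       [ 0.        ,  0.        ,  0.        ,  1.        ]])}
wrist {'fx': 293.81838999959007, 'fy': 293.81838999959007, 'cx': 319.2645499124915, 'cy': 198.96271162966863, 'k1': -0.030312005856881336, 'extrinsics': array([[ 0.25668699,  0.96649294, -0.00178477, -0.57321885],
       [ 0.933559  , -0.24746139,  0.25928835, -0.03358505],
       [ 0.2501587 , -0.06822213, -0.9657983 ,  0.37831855],
       [ 0.        ,  0.        ,  0.        ,  1.        ]])}
```

View pics/scene0.png

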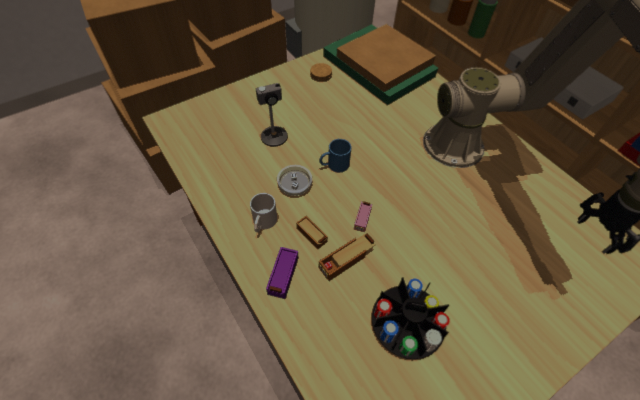

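View pics/top0.png

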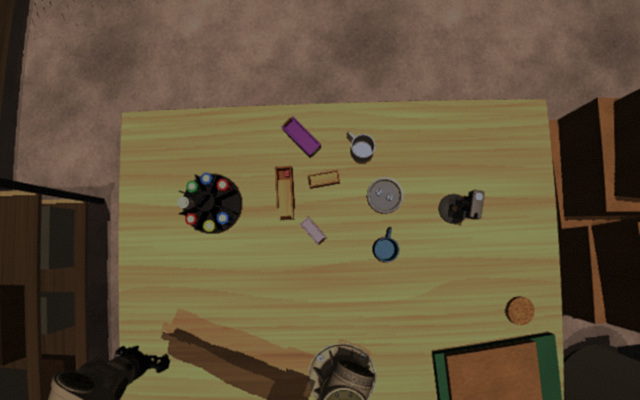

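View pics/wrist0.png

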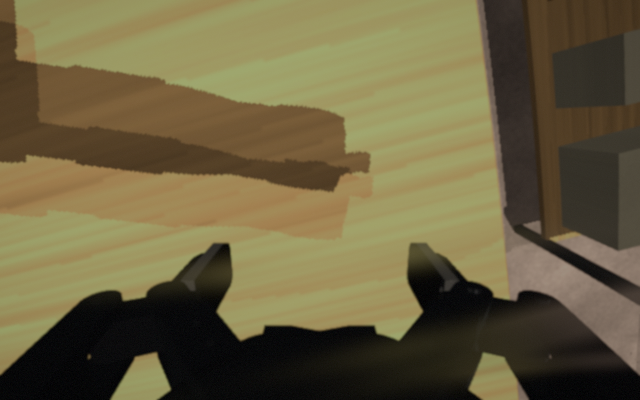

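```bash
cat > h.py <<'E'
from workcell import *
import cv2, numpy as np
from scipy.spatial.transform import Rotation as R
def pix2ray(n,u,v,c=None):
    c=c or calibration(n)
    d=np.array([(u-c["cx"])/c["fx"],(v-c["cy"])/c["fy"]]); s=d.copy()
    for _ in range(30): s=d/(1+c["k1"]*(s@s))
    E=c["extrinsics"]; Rm=E[:3,:3]; o=-Rm.T@E[:3,3]
    r=Rm.T@np.array([s[0],s[1],1]); return o,r
def onz(n,u,v,z,c=None):
    o,r=pix2ray(n,u,v,c); return o+r*(z-o[2])/r[2]
def proj(n,p,c=None):
    c=c or calibration(n); E=c["extrinsics"]
    q=(E[:3,:3]@np.atleast_2d(p).T).T+E[:3,3]; s=q[:,:2]/q[:,2:]
    s=s*(1+c["k1"]*(s**2).sum(1,keepdims=True))
    return s*[c["fx"],c["fy"]]+[c["cx"],c["cy"]]
def tri(obs):
    A=0;b=0
    for n,u,v in obs:
        o,r=pix2ray(n,u,v); r=r/np.linalg.norm(r); P=np.eye(3)-np.outer(r,r); A=A+P; b=b+P@o
    return np.linalg.solve(A,b)
def crop(src,x0,y0,w,h,f,out):
    im=cv2.imread(src)[y0:y0+h,x0:x0+w]; cv2.imwrite(out,cv2.resize(im,None,fx=f,fy=f,interpolation=cv2.INTER_CUBIC))
E
python3 - <<'E'
from h import *
crop("pics/scene0.png",310,220,80,60,10,"pics/sbox.png")
crop("pics/scene0.png",240,75,60,75,8,"pics/scam.png")
crop("pics/top0.png",265,155,80,75,8,"pics/tbox.png")
crop("pics/top0.png",430,180,65,50,10,"pics/tcam.png")
E
```

```text
(no output)
```

View pics/sbox.png

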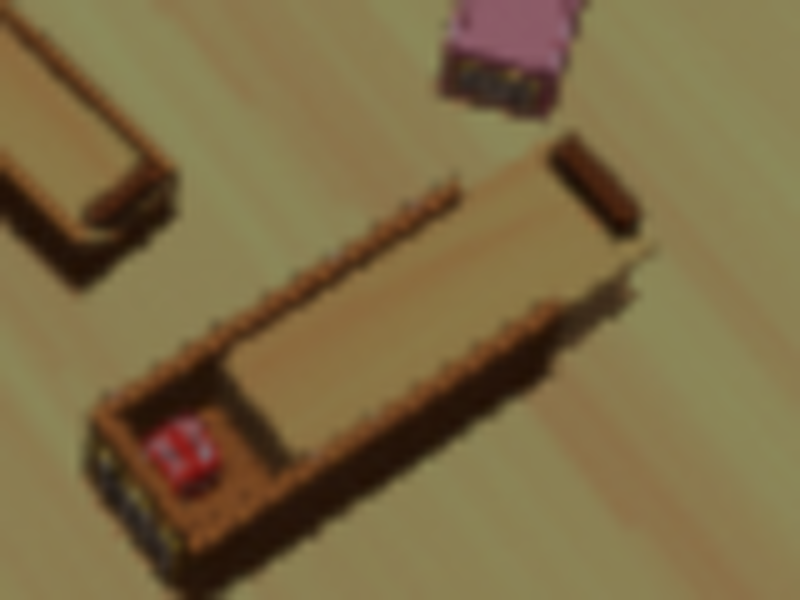

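View pics/scam.png

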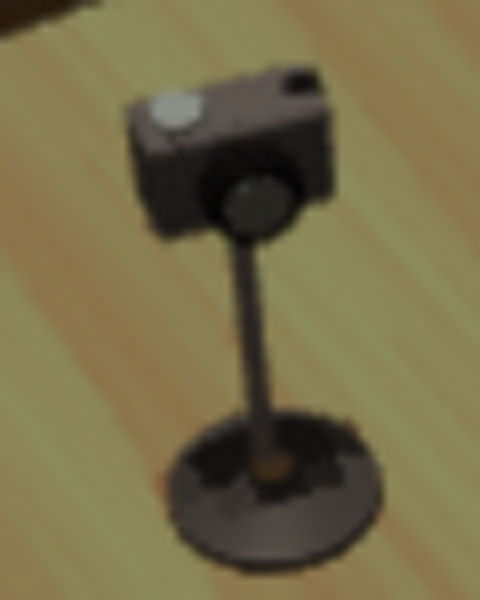

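View pics/tbox.png

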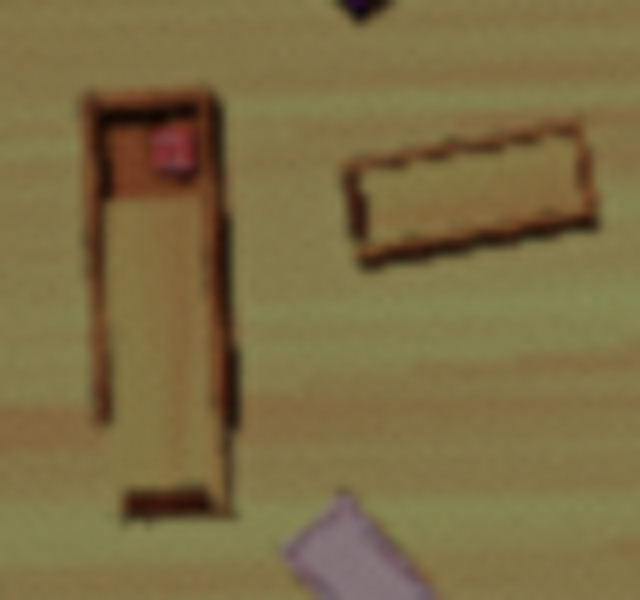

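View pics/tcam.png

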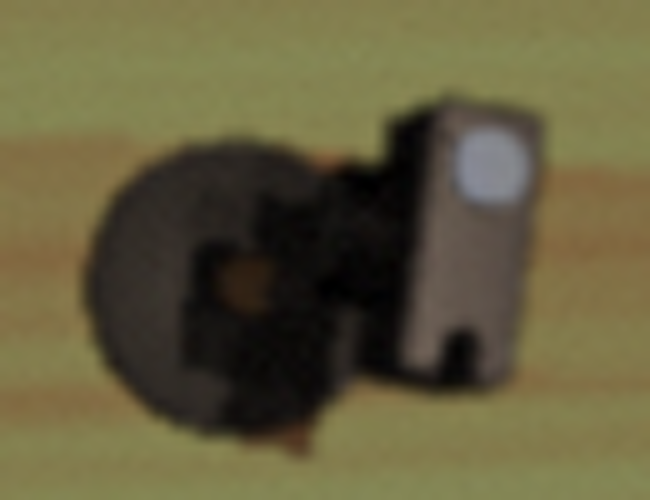

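Run:
```python
from h import *
np.set_printoptions(precision=4,suppress=True)
T=lambda x,y,z:onz("top",265+x/8-.5,155+y/8-.5,z)
S=lambda x,y,z:onz("scene",310+x/10-.5,220+y/10-.5,z)
print("top rim",[T(*p,.046) for p in((85,95),(213,92),(100,424),(228,424))])
print("scene rim label",[S(*p,.046) for p in((95,412),(190,550),(455,180),(555,300))])
print("pull top: t",[T(*p,.052) for p in((124,505),(210,500))],"s",[S(*p,.052) for p in((575,135),(640,215),(555,155),(622,238))])
C=lambda x,y,z:onz("top",430+x/10-.5,180+y/10-.5,z)
D=lambda x,y,z:onz("scene",240+x/8-.5,75+y/8-.5,z)
print("cam top T",[C(*p,.227) for p in((447,100),(545,122),(497,385),(400,370))])
print("cam top S",[D(*p,.227) for p in((130,105),(320,72),(330,107),(150,152))])
print("foot T",C(225,285,.005),"S",D(275,490,.005))
print("lens S",D(258,203,.2))
```

```text
top rim [array([0.7176, 0.206 , 0.046 ]), array([0.7171, 0.1516, 0.046 ]), array([0.5778, 0.2021, 0.046 ]), array([0.5762, 0.1483, 0.046 ])]
scene rim label [array([0.7186, 0.1541, 0.046 ]), array([0.7198, 0.2062, 0.046 ]), array([0.5812, 0.1485, 0.046 ]), array([0.5804, 0.1987, 0.046 ])]
pull top: t [array([0.5432, 0.1919, 0.052 ]), array([0.5443, 0.156 , 0.052 ])] s [array([0.5428, 0.1583, 0.052 ]), array([0.5432, 0.1917, 0.052 ]), array([0.5524, 0.1606, 0.052 ]), array([0.5528, 0.195 , 0.052 ])]
cam top T [array([ 0.5992, -0.4065,  0.227 ]), array([ 0.5918, -0.436 ,  0.227 ]), array([ 0.5141, -0.4164,  0.227 ]), array([ 0.5196, -0.3873,  0.227 ])]
cam top S [array([ 0.5935, -0.4335,  0.227 ]), array([ 0.5142, -0.4091,  0.227 ]), array([ 0.5221, -0.387 ,  0.227 ]), array([ 0.6006, -0.4025,  0.227 ])]
foot T [ 0.5605 -0.3966  0.005 ] S [ 0.5609 -0.3992  0.005 ]
lens S [ 0.5645 -0.3787  0.2   ]
```

```bash
cat >> h.py <<'E'
def down(phi):
    p=np.radians(phi); x=[np.cos(p),np.sin(p),0]; z=[0,0,-1.]; return R.from_matrix(np.array([x,np.cross(z,x),z]).T)
def go(pos,phi):
    s=get_state(); q=s["orientation"]; r=R.from_quat([q[1],q[2],q[3],q[0]]); t=down(phi)
    print("t",s["clock"],"pos",s["tcp_pos"].round(4),"F",s["wrist_force"].round(1),"gap",round(s["finger_gap"],4))
    print("turn",np.degrees((r.inv()*t).as_rotvec()).round(2),"shift(after turn)",(t.inv().apply(np.array(pos)-s["tcp_pos"])*1000).round(1), "(before turn)",(r.inv().apply(np.array(pos)-s["tcp_pos"])*1000).round(1))
E
python3 -c "
from h import *
go([.50,.172,.32],181.8)"
```

```text
t 0.15 pos [0.1471 0.5557 0.404 ] F [ 0.2 -0.5 -0.8] gap 0.085
turn [ -0.08  -0.02 -16.63] shift(after turn) [-340.6 -394.6   84. ] (before turn) [-439.3 -280.5   84.3]
```

```bash
python3 -m crank '[[0,0,0,0,0,-8.3,0],[0,0,0,0,0,-8.3,0],[-34,-39.5,0,0,0,0,0],[-34,-39.5,0,0,0,0,0],[-34,-39.5,0,0,0,0,0],[-34,-39.5,0,0,0,0,0],[-34,-39.5,0,0,0,0,0],[-34,-39.5,0,0,0,0,0]]' 30
python3 -c "
from h import *
go([.50,.172,.32],181.8)"
```

```text
clock: 1.15
tcp_pos: [0.3592, 0.3239, 0.4046]
orientation: [-0.0, -0.016, 1.0, 0.0]
wrist_force: [1.2, 0.1, 0.8]
finger_gap: -0.0
t 1.15 pos [0.3592 0.3239 0.4046] F [1.2 0.1 0.8] gap -0.0
turn [ 0.01 -0.   -0.02] shift(after turn) [-135.9 -156.2   84.6] (before turn) [-136.  -156.2   84.6]
```

```bash
python3 -m crank '[[-34,-39.5,0,0,0,0,0],[-34,-39.5,0,0,0,0,0],[-34,-39.5,10,0,0,0,0],[-34,-39.5,20,0,0,0,0],[0,0,27,0,0,0,0],[0,0,27,0,0,0,0],[0,0,0,0,0,0,0],[0,0,0,0,0,0,0]]' 30
python3 -c "
from h import *
go([.50,.172,.32],181.8)
cv2.imwrite('pics/w1.png',read_camera('wrist'))
"
```

```text
clock: 2.15
tcp_pos: [0.4994, 0.1718, 0.3215]
orientation: [0.0, -0.016, 1.0, 0.0]
wrist_force: [0.1, 0.2, 0.2]
finger_gap: -0.0002
t 2.15 pos [0.4994 0.1718 0.3215] F [0.1 0.2 0.2] gap -0.0002
turn [ 0.01  0.04 -0.01] shift(after turn) [-0.6  0.2  1.5] (before turn) [-0.6  0.2  1.5]
```

View pics/w1.png

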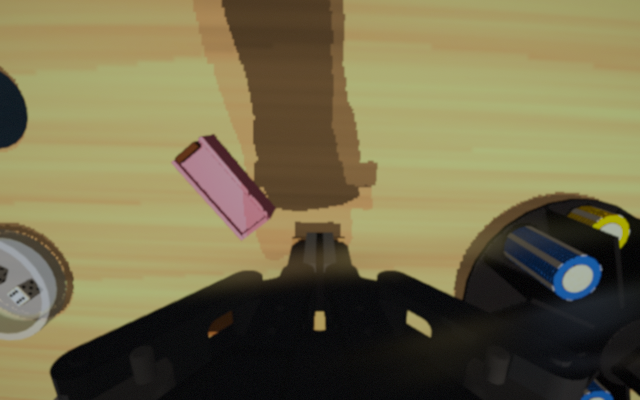

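```bash
python3 -m crank '[[-5,-1,35,0,0,0,0],[-5,-1,35,0,0,0,0],[-5,0,30,0,0,0,0],[0,0,6,0,0,0,0],[0,0,0.5,0,0,0,0],[-6,0,0,0,0,0,0],[-6,0,0,0,0,0,0],[0,0,0,0,0,0,0]]'
python3 -c "
from h import *
go([.527,.174,.215],181.8)
cv2.imwrite('pics/w2.png',read_camera('wrist'))
cv2.imwrite('pics/s2.png',read_camera('scene'))
crop('pics/s2.png',310,200,80,60,10,'pics/s2c.png')
"
```

```text
clock: 3.2
tcp_pos: [0.5272, 0.1705, 0.215]
orientation: [0.001, -0.015, 1.0, 0.0]
wrist_force: [-0.5, -0.2, -0.4]
finger_gap: -0.0002
t 3.2 pos [0.5272 0.1705 0.215 ] F [-0.5 -0.2 -0.4] gap -0.0002
turn [ 0.02  0.11 -0.04] shift(after turn) [0.1 3.5 0. ] (before turn) [0.1 3.5 0. ]
```

View pics/w2.png

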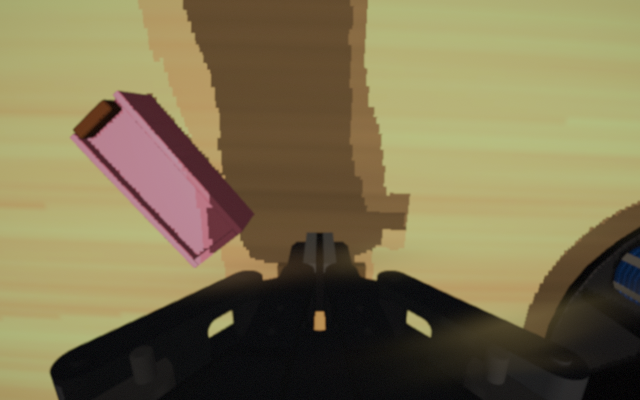

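View pics/s2c.png

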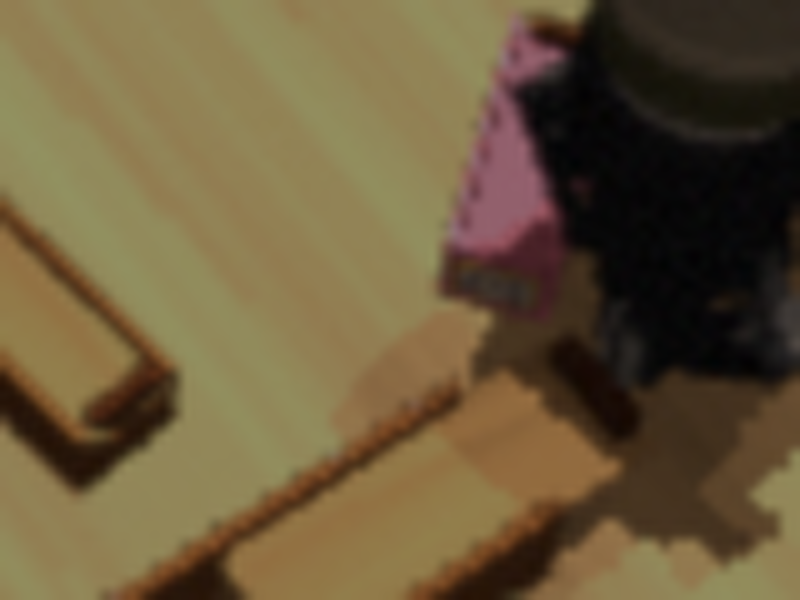

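```bash
python3 -m crank '[[0,3.5,0,0,0,0,0],[-5,0,0,0,0,0,0],[-5,0,0,0,0,0,0],[-5,0,0,0,0,0,0],[-5,0,0,0,0,0,0],[-5,0,0,0,0,0,0],[-5,0,0,0,0,0,0],[0,0,0,0,0,0,0]]'
python3 -c "
from h import *
go([.567,.175,.215],181.8)
cv2.imwrite('pics/s3.png',read_camera('scene'))
crop('pics/s3.png',310,220,80,60,10,'pics/s3c.png')
"
```

```text
clock: 4.3
tcp_pos: [0.5567, 0.1748, 0.2142]
orientation: [0.0, -0.015, 1.0, -0.0]
wrist_force: [-0.3, 0.2, -0.1]
finger_gap: -0.0001
t 4.3 pos [0.5567 0.1748 0.2142] F [-0.3  0.2 -0.1] gap -0.0001
turn [-0.    0.03 -0.04] shift(after turn) [-10.3  -0.1  -0.8] (before turn) [-10.3  -0.1  -0.8]
```

View pics/s3c.png

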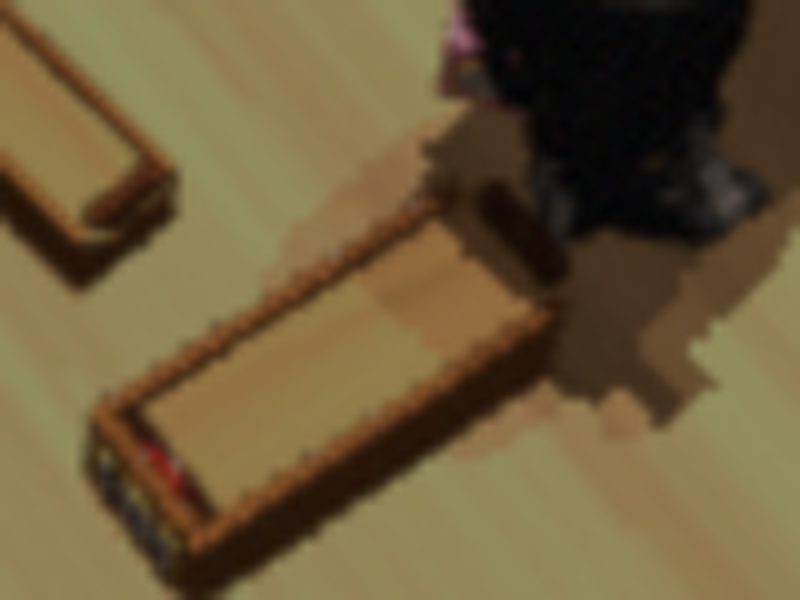

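```bash
python3 -m crank '[[-2,0,0,0,0,0,0],[-2,0,0,0,0,0,0],[-2,0,0,0,0,0,0],[-1,0,0,0,0,0,0],[-1,0,0,0,0,0,0],[-1,0,0,0,0,0,0],[0,0,0,0,0,0,0],[0,0,0,0,0,0,0]]'
python3 -c "
from h import *
go([.567,.175,.215],181.8)
cv2.imwrite('pics/s4.png',read_camera('scene'))
crop('pics/s4.png',310,220,80,60,10,'pics/s4c.png')
"
```

```text
clock: 5.35
tcp_pos: [0.5652, 0.1752, 0.2143]
orientation: [0.0, -0.015, 1.0, 0.0]
wrist_force: [-0.6, 0.7, 0.3]
finger_gap: -0.0001
t 5.35 pos [0.5652 0.1752 0.2143] F [-0.6  0.7  0.3] gap -0.0001
turn [ 0.01  0.02 -0.03] shift(after turn) [-1.8 -0.2 -0.7] (before turn) [-1.8 -0.2 -0.7]
```

View pics/s4c.png

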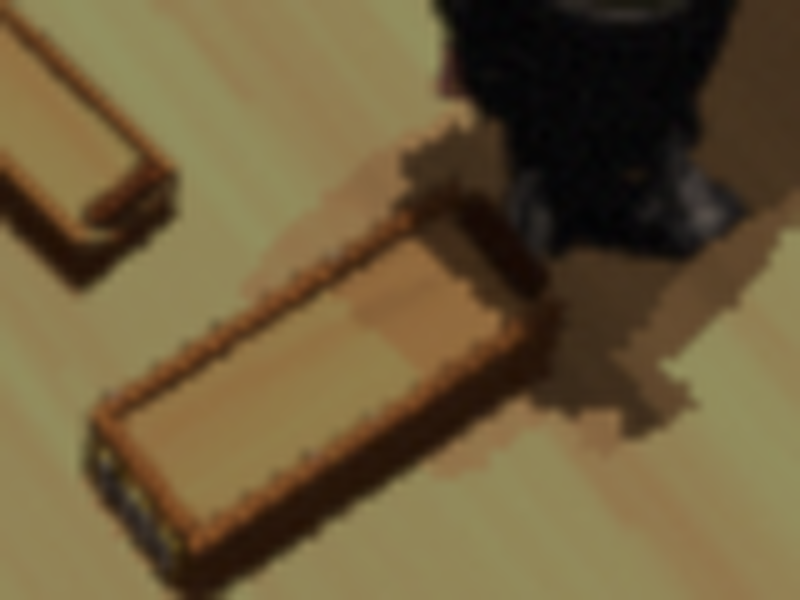

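```bash
python3 -m crank '[[-1,0,0,0,0,0,0],[0,0,0,0,0,0,0],[-1,0,0,0,0,0,0],[0,0,0,0,0,0,0],[-1,0,0,0,0,0,0],[0,0,0,0,0,0,0],[0,0,0,0,0,0,0],[0,0,0,0,0,0,0]]'
python3 -c "
from h import *
go([.567,.175,.215],181.8)
cv2.imwrite('pics/s5.png',read_camera('scene'))
crop('pics/s5.png',310,220,80,60,10,'pics/s5c.png')
"
```

```text
clock: 6.4
tcp_pos: [0.568, 0.1752, 0.2141]
orientation: [-0.0, -0.015, 1.0, 0.0]
wrist_force: [-2.0, -0.6, -0.0]
finger_gap: -0.0001
t 6.4 pos [0.568  0.1752 0.2141] F [-2.  -0.6 -0. ] gap -0.0001
turn [ 0.01 -0.01 -0.03] shift(after turn) [ 1.  -0.2 -0.9] (before turn) [ 1.  -0.2 -0.9]
```

View pics/s5c.png

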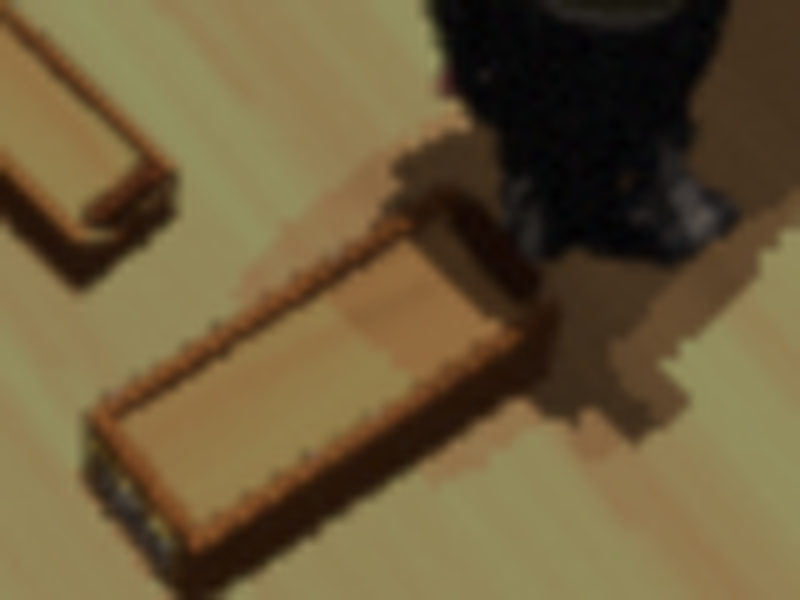

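```bash
python3 -m crank '[[-1,0,0,0,0,0,0],[0,0,0,0,0,0,0],[-1,0,0,0,0,0,0],[0,0,0,0,0,0,0],[0,0,0,0,0,0,0],[0,0,0,0,0,0,0],[0,0,0,0,0,0,0],[0,0,0,0,0,0,0]]'
python3 -c "
from h import *
go([.567,.175,.215],181.8)
cv2.imwrite('pics/s6.png',read_camera('scene'))
crop('pics/s6.png',310,220,80,60,10,'pics/s6c.png')
"
```

```text
clock: 7.45
tcp_pos: [0.5703, 0.1753, 0.2143]
orientation: [0.0, -0.015, 1.0, 0.0]
wrist_force: [-1.7, 0.2, 0.2]
finger_gap: -0.0002
t 7.45 pos [0.5703 0.1753 0.2143] F [-1.7  0.2  0.2] gap -0.0002
turn [ 0.    0.02 -0.03] shift(after turn) [ 3.3 -0.2 -0.7] (before turn) [ 3.3 -0.2 -0.7]
```

View pics/s6c.png

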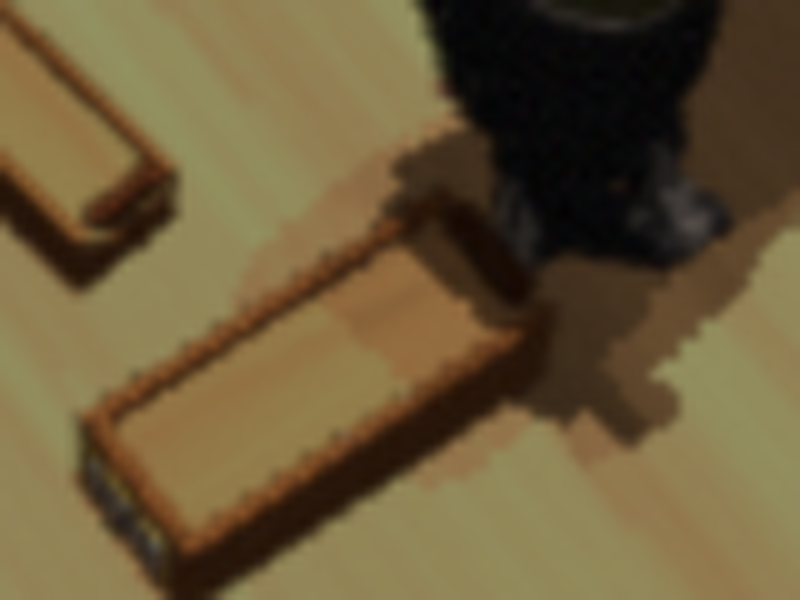

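```bash
python3 -m crank '[[4,0,0,0,0,0,0],[4,0,-10,0,0,0,0],[0,0,-40,0,0,0,0],[0,0,-40,0,0,0,1],[-20,0,-5,0,0,0,1],[-30,0,0,0,0,0,1],[-39,0,0,0,0,0,1],[0,0,0,0,0,0,1]]'
python3 -c "
from h import *
go([.6513,.1777,.18],181.8)
cv2.imwrite('pics/s7.png',read_camera('scene'));cv2.imwrite('pics/t7.png',read_camera('top'));cv2.imwrite('pics/w7.png',read_camera('wrist'))
crop('pics/s7.png',310,220,80,60,10,'pics/s7c.png')
crop('pics/t7.png',265,155,80,75,8,'pics/t7c.png')
"
```

```text
clock: 8.5
tcp_pos: [0.653, 0.1776, 0.3094]
orientation: [0.001, -0.015, 1.0, 0.0]
wrist_force: [0.3, -0.7, 0.5]
finger_gap: 0.0851
t 8.5 pos [0.653  0.1776 0.3094] F [ 0.3 -0.7  0.5] gap 0.0851
turn [ 0.01  0.12 -0.07] shift(after turn) [  1.7   0.2 129.4] (before turn) [  2.    0.2 129.4]
```

View pics/s7c.png

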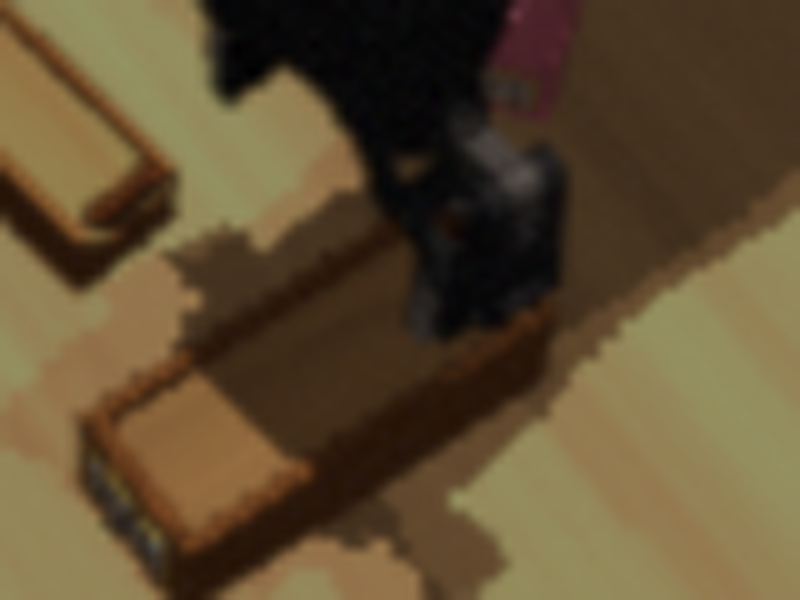

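View pics/t7c.png

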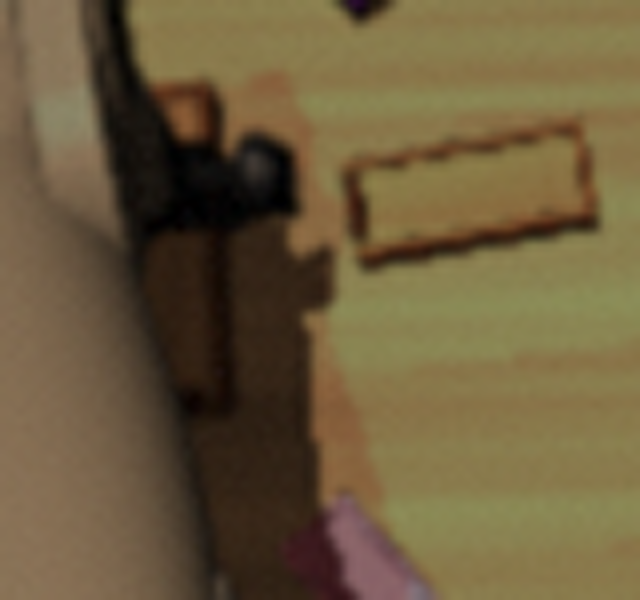

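View pics/w7.png

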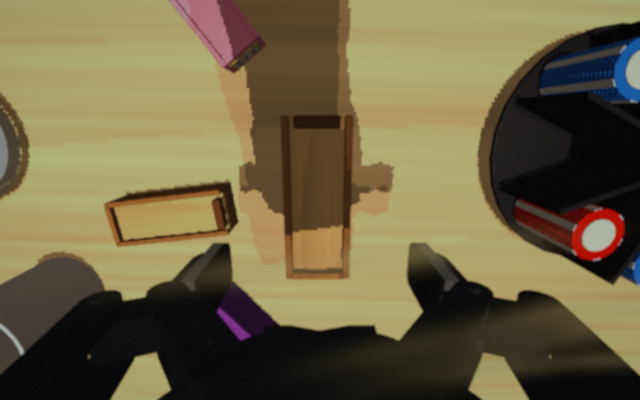

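```bash
python3 -c "
from h import *
P=[onz('wrist',u,v,.046) for u,v in((282,116),(352,116),(286,278),(349,278))]
for p in P: print(p.round(4))
n=(P[0]+P[1])/2;f=(P[2]+P[3])/2;print((n+f)/2,np.degrees(np.arctan2(*(f-n)[1::-1])))
crop('pics/w7.png',270,100,100,190,3,'pics/w7c.png')
"
```

```text
[0.5826 0.1463 0.046 ]
[0.5809 0.1997 0.046 ]
[0.7206 0.1495 0.046 ]
[0.7189 0.2052 0.046 ]
[0.65076645 0.17518818 0.046     ] 1.8020344867285147
```

View pics/w7c.png

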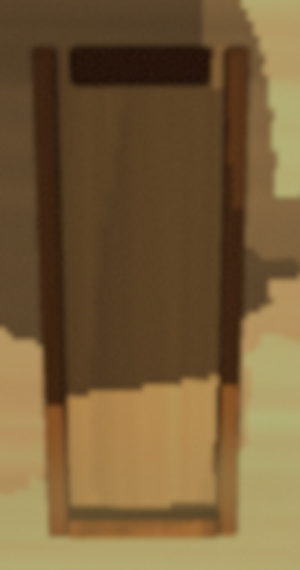

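```bash
python3 -m crank '[[2.3,-1,35,0,0,0,1],[0,0,35,0,0,0,1],[0,0,30,0,0,0,1],[0,0,20,0,0,0,1],[0,0,7,0,0,0,1],[0,0,0,0,0,0,1],[0,0,0,0,0,0,1],[0,0,0,0,0,0,0.5]]' 35
python3 -c "
from h import *
go([.6505,.1765,.182],181.8)"
```

```text
clock: 9.65
tcp_pos: [0.6492, 0.1768, 0.1834]
orientation: [0.001, -0.015, 1.0, 0.0]
wrist_force: [-0.2, -0.8, 0.8]
finger_gap: 0.0695
t 9.65 pos [0.6492 0.1768 0.1834] F [-0.2 -0.8  0.8] gap 0.0695
turn [ 0.02  0.11 -0.03] shift(after turn) [-1.2 -0.3  1.4] (before turn) [-1.2 -0.3  1.4]
```

```bash
python3 -m crank '[[0,0,0,0,0,0,0.4],[0,0,0,0,0,0,0.3],[0,0,0,0,0,0,0.3],[0,0,0,0,0,0,0.3],[0,0,0,0,0,0,0.3],[0,0,0,0,0,0,0.3],[0,0,0,0,0,0,0.3],[0,0,0,0,0,0,0.3]]' 40
python3 -c "
from h import *
go([.6505,.1765,.182],181.8)"
```

```text
clock: 10.65
tcp_pos: [0.6492, 0.1767, 0.1831]
orientation: [0.001, -0.015, 1.0, 0.0]
wrist_force: [-1.5, -0.3, 6.2]
finger_gap: 0.0554
t 10.65 pos [0.6492 0.1767 0.1831] F [-1.5 -0.3  6.2] gap 0.0554
turn [-0.    0.08 -0.03] shift(after turn) [-1.3 -0.2  1.1] (before turn) [-1.3 -0.2  1.1]
```

```bash
python3 -m crank '[[0,0,-5,0,0,0,0.3],[0,0,-15,0,0,0,0.3],[0,0,-30,0,0,0,0.3],[0,0,-35,0,0,0,0.3],[0,0,-35,0,0,0,0.3],[0,0,-35,0,0,0,0.3],[0,0,-22,0,0,0,0.3],[0,0,0,0,0,0,0.3]]' 40
python3 -c "
from h import *
go([.613,-.188,.36],75.8)
cv2.imwrite('pics/w8.png',read_camera('wrist'))
crop('pics/w8.png',240,100,160,200,3,'pics/w8c.png')
"
```

```text
clock: 11.65
tcp_pos: [0.6493, 0.1768, 0.3619]
orientation: [0.002, -0.016, 1.0, 0.0]
wrist_force: [1.0, 0.1, -4.3]
finger_gap: 0.0554
t 11.65 pos [0.6493 0.1768 0.3619] F [ 1.   0.1 -4.3] gap 0.0554
turn [  0.26   0.14 105.98] shift(after turn) [-362.6   54.3    1.9] (before turn) [  47.6 -363.5    1.4]
```

View pics/w8c.png

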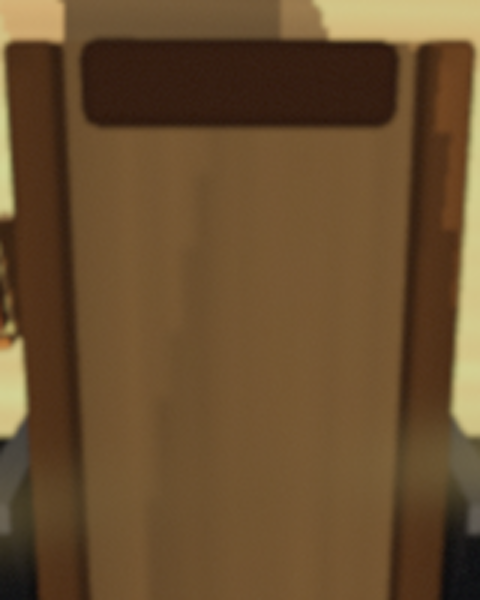

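```bash
python3 -m crank '[[0,-20,0,0,0,0,0.3],[3,-38,0,0,0,0,0.3],[3,-42,0,0,0,0,0.3],[3,-42,0,0,0,0,0.3],[3,-42,0,0,0,0,0.3],[3,-40,0,0,0,0,0.3],[0,-20,0,0,0,5,0.3],[0,0,0,0,0,9,0.3]]' 40
python3 -c "
from h import *
go([.613,-.188,.36],75.8)"
```

```text
clock: 12.7
tcp_pos: [0.6406, -0.0708, 0.3572]
orientation: [-0.002, 0.111, 0.994, -0.0]
wrist_force: [-0.2, -0.3, -3.1]
finger_gap: 0.0553
t 12.7 pos [ 0.6406 -0.0708  0.3572] F [-0.2 -0.3 -3.1] gap 0.0553
turn [-0.17 -0.11 91.49] shift(after turn) [-120.4    2.    -2.8] (before turn) [   1.2 -120.4   -2.7]
```

```bash
python3 -m crank '[[0,0,0,0,0,10,0.3],[0,0,0,0,0,10,0.3],[0,0,0,0,0,10,0.3],[0,0,0,0,0,10,0.3],[0,0,0,0,0,10,0.3],[0,0,0,0,0,10,0.3],[0,0,0,0,0,10,0.3],[0,0,0,0,0,10,0.3]]' 40
python3 -c "
from h import *
go([.613,-.188,.36],75.8)"
```

```text
clock: 13.7
tcp_pos: [0.6407, -0.0686, 0.3573]
orientation: [-0.001, 0.723, 0.691, -0.001]
wrist_force: [0.2, 0.2, -3.8]
finger_gap: 0.0556
t 13.7 pos [ 0.6407 -0.0686  0.3573] F [ 0.2  0.2 -3.8] gap 0.0556
turn [-0.19  0.   11.59] shift(after turn) [-122.5    2.5   -2.7] (before turn) [-120.5  -22.2   -2.7]
```

Now finish the turn at standoff and look at camera and box.

```bash
python3 -m crank '[[0,0,0,-0.2,0,6,0.3],[0,0,0,0,0,5.5,0.3],[-25,0,-1,0,0,0,0.3],[-25,0,-1,0,0,0,0.3],[-10,2,-1,0,0,0,0.3],[0,0,0,0,0,0,0.3],[0,0,0,0,0,0,0.3],[0,0,0,0,0,0,0.3]]' 40
python3 -c "
from h import *
go([.613,-.188,.36],75.8)
for n in ('scene','top','wrist'): cv2.imwrite(f'pics/{n}9.png',read_camera(n))
crop('pics/scene9.png',225,65,130,100,6,'pics/s9c.png')
crop('pics/top9.png',330,160,170,100,4.7,'pics/t9c.png')
"
```

```text
clock: 14.7
tcp_pos: [0.6292, -0.1256, 0.362]
orientation: [0.001, 0.786, 0.618, 0.001]
wrist_force: [-1.3, -0.6, -3.4]
finger_gap: 0.0554
t 14.7 pos [ 0.6292 -0.1256  0.362 ] F [-1.3 -0.6 -3.4] gap 0.0554
turn [ 0.19 -0.05  0.53] shift(after turn) [-64.5  -0.4   2. ] (before turn) [-64.4  -1.    2. ]
```

View pics/s9c.png

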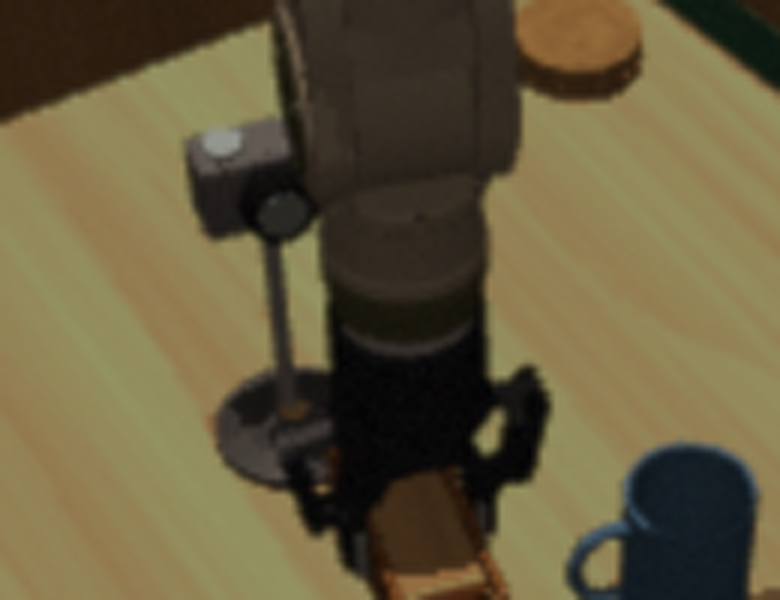

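View pics/t9c.png

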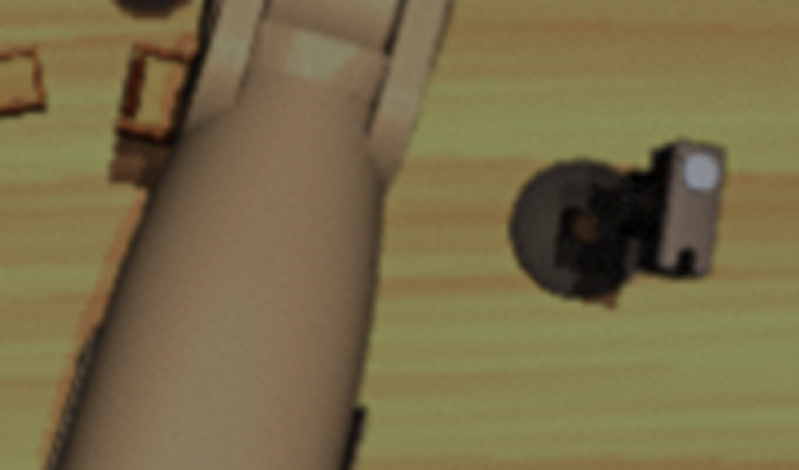

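View pics/wrist9.png

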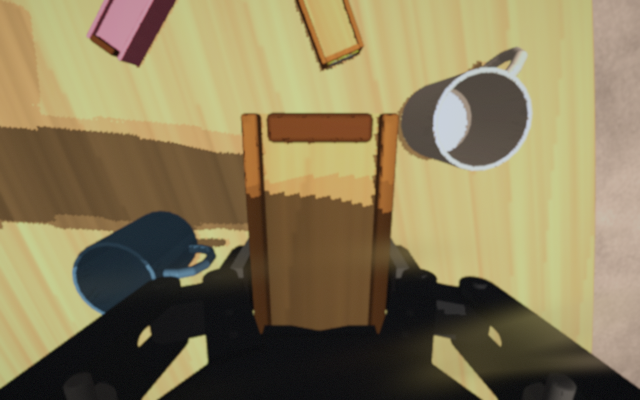

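```bash
python3 -c "
from h import *
crop('pics/scene0.png',252,80,34,28,22,'pics/l1.png')
crop('pics/top0.png',462,184,28,40,15,'pics/l2.png')
"
```

```text
(no output)
```

View pics/l1.png

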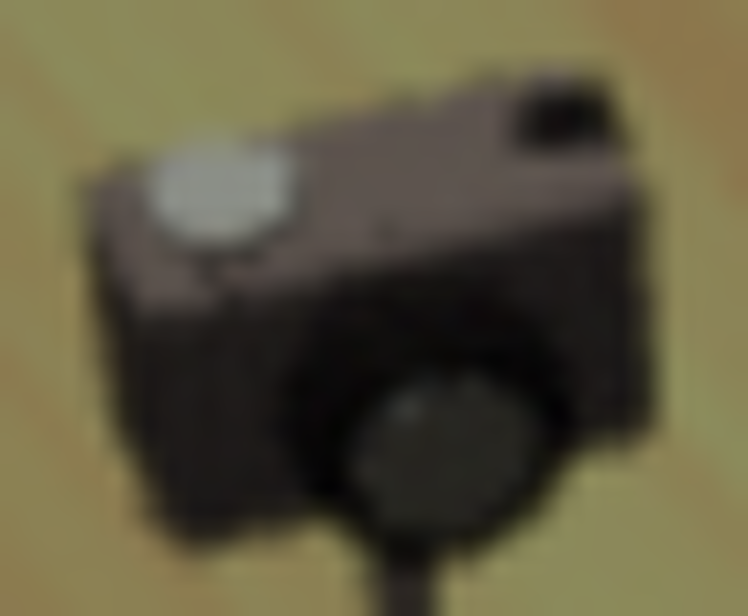

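View pics/l2.png

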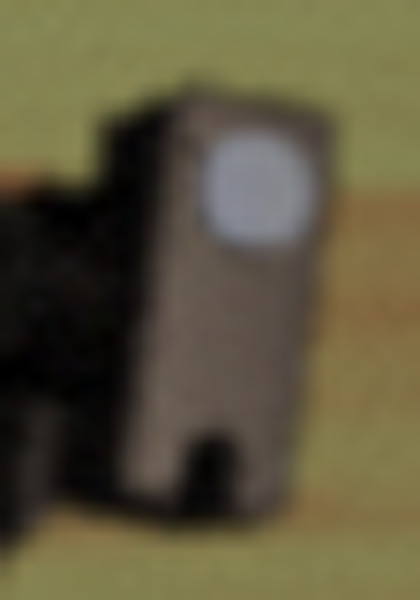

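Run:
```python
from h import *
from scipy.optimize import least_squares
s=lambda x,y:(252+x/22-.5,80+y/22-.5)
t=lambda x,y:(462+x/15-.5,184+y/15-.5)
D=lambda x,y:(240+x/8-.5,75+y/8-.5); C=lambda x,y:(430+x/10-.5,180+y/10-.5)
# label: body-left when facing: image scene left-front corner is +x world => camera -y (look +y: left is -x) 
obs=[("scene",s(138,312),(1,-1,1)),("scene",s(635,185),(1,1,1)),("scene",s(90,185),(-1,-1,1)),("scene",s(605,75),(-1,1,1)),
("scene",s(195,545),(1,-1,-1)),("scene",s(650,435),(1,1,-1)),
("top",t(170,95),(1,-1,1)),("top",t(118,503),(1,1,1)),("top",t(335,115),(-1,-1,1)),("top",t(280,520),(-1,1,1)),
("scene",s(445,455),"lens"),("top",C(222,287),"foot"),("scene",D(275,487),"foot")]
cal={n:calibration(n) for n in("scene","top")}
def res(p,full=False):
    x,y,a,b=p; out=[]
    c,sn=np.cos(a),np.sin(a)
    for n,uv,k in obs:
        l=np.array([.025,0,.2]) if k=="lens" else np.array([0,0,.004]) if k=="foot" else np.array([b+.018*k[0],.042*k[1],.2+.027*k[2]])
        w=[x+c*l[0]-sn*l[1],y+sn*l[0]+c*l[1],l[2]]
        out.append(proj(n,w,cal[n])[0]-uv)
    return np.ravel(out)
r=least_squares(res,[.56,-.4,np.radians(76),-.01],loss="soft_l1")
x,y,a,b=r.x; print(r.x,np.degrees(a)); print(res(r.x).reshape(-1,2).round(2))
d=np.array([np.cos(a),np.sin(a)]); L=np.array([x,y])+.025*d; print("lens",L,"label",L+.12*d,"boxc",L+.192*d,"phi",np.degrees(a))
# without a-priors: yaw sensitivity
J=r.jac; print("sd",np.sqrt(np.diag(np.linalg.inv(J.T@J)))*.5)
```

```text
[ 0.55922258 -0.3991705   1.36792059 -0.0123879 ] 78.37607642141472
[[ 0.3  -0.03]
 [ 1.39 -0.03]
 [-0.58 -0.84]
 [-0.59 -1.45]
 [-0.65  1.6 ]
 [ 1.59  0.84]
 [-0.11 -1.04]
 [-0.55 -0.39]
 [ 0.58 -0.31]
 [ 0.43  0.52]
 [ 0.65  0.34]
 [ 0.97  0.16]
 [ 0.39  0.39]]
lens [ 0.56425975 -0.37468322] label [ 0.58843818 -0.25714427] boxc [ 0.60294524 -0.18662091] phi 78.37607642141472
sd [0.00066161 0.00158137 0.01481236 0.00176953]
```

Run:
```python
from h import *
from scipy.optimize import least_squares
# threshold-based: grey (low saturation) top face in both images
for n,f,(x0,y0,w,h) in(("top","pics/top0.png",(462,184,28,40)),("scene","pics/scene0.png",(252,80,34,28))):
    im=cv2.resize(cv2.imread(f)[y0:y0+h,x0:x0+w],None,fx=8,fy=8,interpolation=cv2.INTER_CUBIC)
    hsv=cv2.cvtColor(im,cv2.COLOR_BGR2HSV)
    m=((hsv[...,1]<75)&(hsv[...,2]>60)).astype(np.uint8)
    m=cv2.morphologyEx(m,cv2.MORPH_CLOSE,np.ones((25,25)))
    nn,lab,st,ce=cv2.connectedComponentsWithStats(m); k=1+st[1:,4].argmax(); mm=(lab==k).astype(np.uint8)
    o=im.copy(); cs,_=cv2.findContours(mm,0,1); cv2.drawContours(o,cs,-1,(0,0,255),1); cv2.imwrite(f"pics/m_{n}.png",cv2.resize(o,None,fx=1.8,fy=1.8))
    c=max(cs,key=cv2.contourArea).reshape(-1,2)
    W=np.array([onz(n,x0+(u+.5)/8-.5,y0+(v+.5)/8-.5,.227)[:2]*1000 for u,v in c])
    r=cv2.minAreaRect(W.astype(np.float32)); print(n,r)
    M=cv2.moments(W.astype(np.float32)); print(M['m10']/M['m00'],M['m01']/M['m00'], .5*np.degrees(np.arctan2(2*M['mu11'],M['mu20']-M['mu02'])))
```

```text
top ((556.3580322265625, -411.6882629394531), (32.70826721191406, 80.89936828613281), 78.41264343261719)
558.678348998929 -412.08703051479057 -11.901057751915152
scene ((560.08056640625, -411.87261962890625), (40.69401931762695, 82.14205169677734), 77.81283569335938)
560.8278437587858 -410.2066480245297 -13.715564032256633
```

View pics/m_top.png

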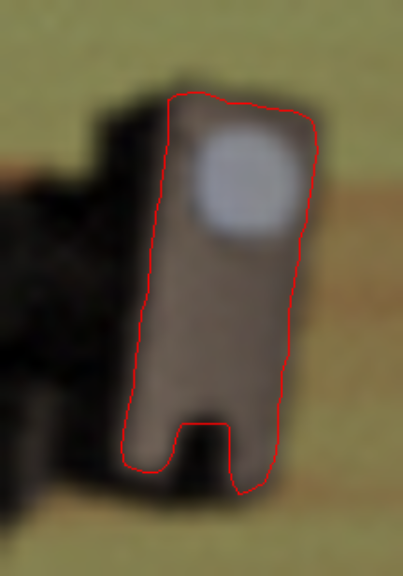

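View pics/m_scene.png

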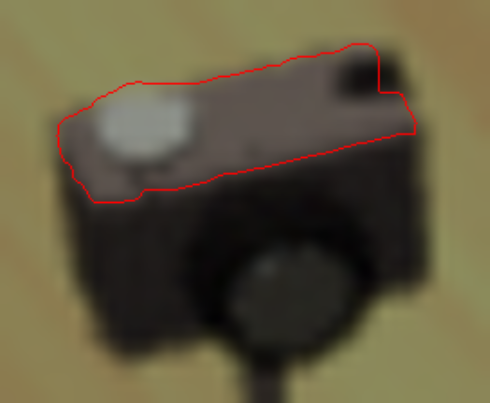

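```bash
python3 -c "
from h import *
print(onz('scene',252+445/22-.5,80+455/22-.5,.2))
go([.605,-.1851,.3601],78)"
```

```text
[ 0.5652824  -0.37737286  0.2       ]
t 14.85 pos [ 0.6292 -0.1258  0.3622] F [-0.4 -0.2 -3.6] gap 0.0557
turn [ 0.2  -0.04 -1.68] shift(after turn) [-63.1 -11.3   2.1] (before turn) [-63.4  -9.5   2. ]
```

```bash
python3 -m crank '[[0,0,0,0.2,0,-1.7,0.3],[-10,-3,0,0,0,0,0.3],[-15,-3,0.5,0,0,0,0.3],[-15,-3,0.5,0,0,0,0.3],[-14,-2,0.5,0,0,0,0.3],[-10,-0.5,0.5,0,0,0,0.3],[0,0,0,0,0,0,0.3],[0,0,0,0,0,0,0.3]]' 40
python3 -c "
from h import *
go([.605,-.186,.3601],78)
for n in ('scene','top','wrist'): cv2.imwrite(f'pics/{n}10.png',read_camera(n))
crop('pics/scene10.png',225,65,130,100,6,'pics/s10c.png')
crop('pics/top10.png',330,160,170,100,4.7,'pics/t10c.png')
"
```

```text
clock: 15.85
tcp_pos: [0.6045, -0.1865, 0.3601]
orientation: [-0.0, 0.777, 0.629, 0.0]
wrist_force: [-0.1, -0.0, -3.5]
finger_gap: 0.0558
t 15.85 pos [ 0.6045 -0.1865  0.3601] F [-0.1 -0.  -3.5] gap 0.0558
turn [-0.   -0.05 -0.03] shift(after turn) [ 0.6  0.3 -0. ] (before turn) [ 0.6  0.3 -0. ]
```

View pics/s10c.png

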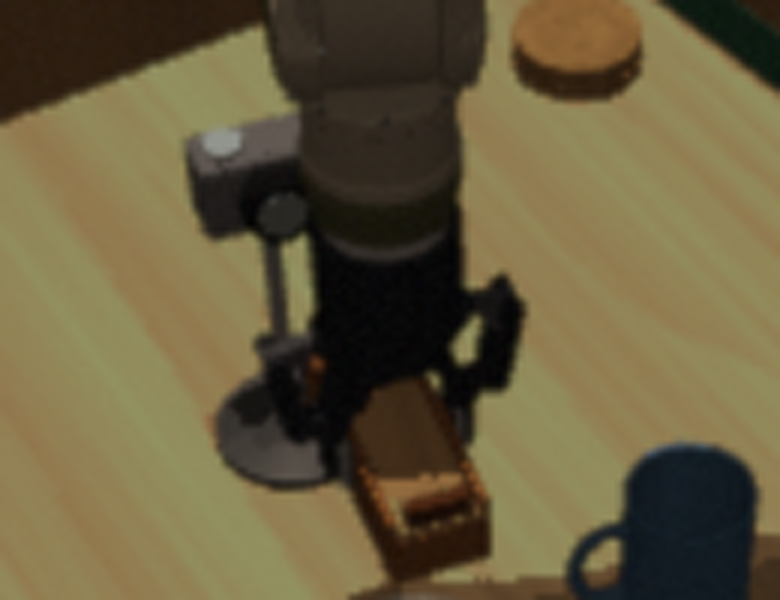

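View pics/t10c.png

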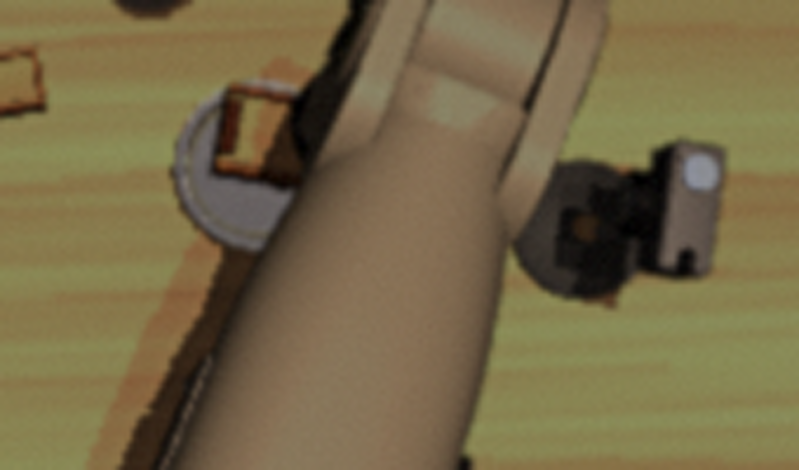

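View pics/wrist10.png

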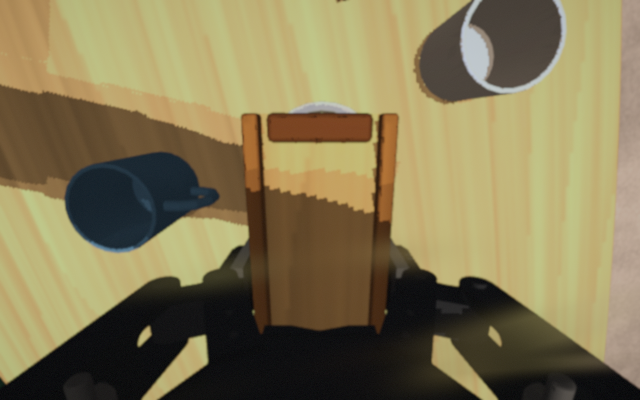

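Run:
```python
from h import *
s=get_state(); a=np.radians(78+180); d=np.array([np.cos(a),np.sin(a),0]); l=np.array([-d[1],d[0],0])
o=s["tcp_pos"]+d*.0016-[0,0,.1831]
pts=lambda L:[o+d*x+l*y+[0,0,z] for x,y,z in L]
rim=[(-.07,-.028,.046),(.07,-.028,.046),(.07,.028,.046),(-.07,.028,.046)]
bot=[(x,y,0) for x,y,_ in rim]
pull=[(-.07,-.018,.052),(-.06,-.018,.052),(-.06,.018,.052),(-.07,.018,.052)]
for n,cr in(("wrist",(220,90,200,250)),("scene",(260,120,60,50)),("top",(365,165,60,40))):
    im=cv2.imread(f"pics/{n}10.png"); f={"wrist":2.4,"scene":12,"top":12}[n]
    x0,y0,w,h=cr; im=cv2.resize(im[y0:y0+h,x0:x0+w],None,fx=f,fy=f,interpolation=cv2.INTER_CUBIC)
    for L,c in((rim,(0,255,0)),(bot,(255,0,0)),(pull,(0,0,255))):
        p=(proj(n,pts(L))-[x0,y0]+.5)*f; cv2.polylines(im,[p.astype(np.int32)],True,c,1)
    cv2.imwrite(f"pics/o_{n}.png",im)
```

```text
(no output)
```

View pics/o_wrist.png

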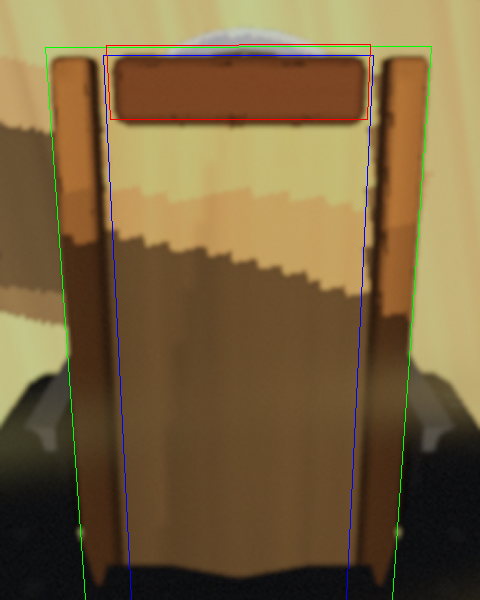

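View pics/o_scene.png

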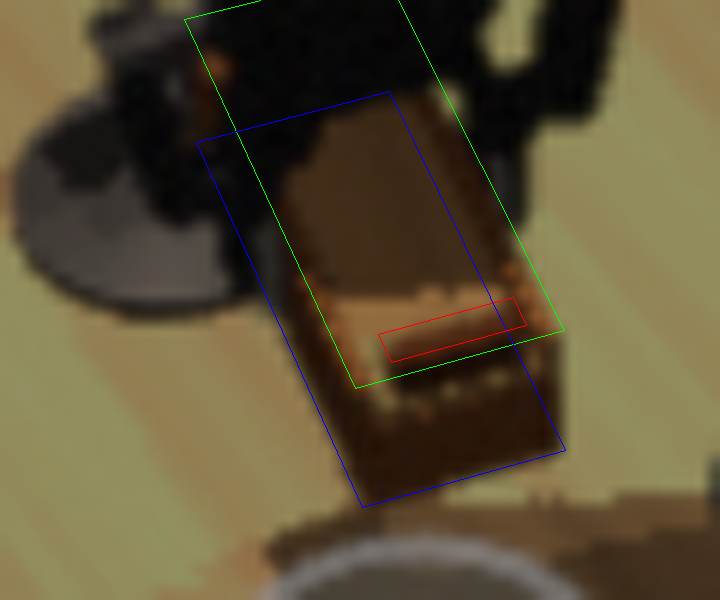

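View pics/o_top.png

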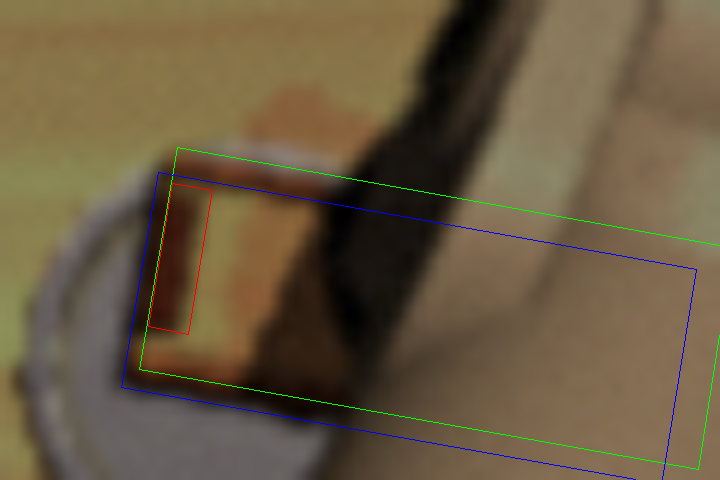

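Run:
```python
from h import *
s=get_state(); q=s["orientation"]; Tn=np.eye(4); Tn[:3,:3]=R.from_quat([q[1],q[2],q[3],q[0]]).as_matrix(); Tn[:3,3]=s["tcp_pos"]
c=calibration("wrist"); CT=c["extrinsics"]@Tn   # tool->cam
np.set_printoptions(precision=4,suppress=True); print(np.linalg.inv(CT)[:3,3])
T7=np.eye(4); T7[:3,:3]=down(181.85).as_matrix(); T7[:3,3]=[.653,.1776,.3094]
c7=dict(c); c7["extrinsics"]=CT@np.linalg.inv(T7)
rim=[(-.07,-.028,.046),(.07,-.028,.046),(.07,.028,.046),(-.07,.028,.046)]
bot=[(x,y,0) for x,y,_ in rim]
pull=[(-.07,-.018,.052),(-.06,-.018,.052),(-.06,.018,.052),(-.07,.018,.052)]
a=np.radians(1.8); d=np.array([np.cos(a),np.sin(a),0]); l=np.array([-d[1],d[0],0]); o=np.array([.6508,.1765,0])
im=cv2.imread("pics/w7.png"); x0,y0,w,h=270,100,100,190; f=3.1
im=cv2.resize(im[y0:y0+h,x0:x0+w],None,fx=f,fy=f,interpolation=cv2.INTER_CUBIC)
for L,col in((rim,(0,255,0)),(bot,(255,0,0)),(pull,(0,0,255))):
    p=(proj("wrist",[o+d*x+l*y+[0,0,z] for x,y,z in L],c7)-[x0,y0]+.5)*f; cv2.polylines(im,[p.astype(np.int32)],True,col,1)
cv2.imwrite("pics/o7.png",im)
```

```text
[0.0644 0.     0.0308]
```

View pics/o7.png

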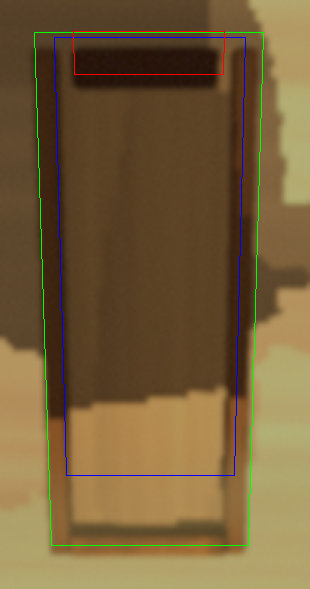

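Run:
```python
from h import *
np.set_printoptions(precision=4,suppress=True)
s=get_state(); q=s["orientation"]; Tn=np.eye(4); Tn[:3,:3]=R.from_quat([q[1],q[2],q[3],q[0]]).as_matrix(); Tn[:3,3]=s["tcp_pos"]
c=calibration("wrist"); print(s["tcp_pos"],(c["extrinsics"]@Tn)[:3]); print(np.linalg.inv(c["extrinsics"])[:3,3])
T7=np.eye(4); T7[:3,:3]=down(181.85).as_matrix(); T7[:3,3]=[.6515,.1776,.3094]
# first-frame check
E0=np.array([[ 0.25668699,  0.96649294, -0.00178477, -0.57321885],[ 0.933559  , -0.24746139,  0.25928835, -0.03358505],[ 0.2501587 , -0.06822213, -0.9657983 ,  0.37831855],[0,0,0,1]])
T0=np.eye(4); T0[:3,:3]=R.from_quat([.129033,.99164,-.00087,-.000247]).as_matrix(); T0[:3,3]=[.1471,.5557,.4038]
print((E0@T0)[:3])
CT=c["extrinsics"]@Tn
c7=dict(c); c7["extrinsics"]=CT@np.linalg.inv(T7)
for u,v in((282,116),(352,116),(286,278),(349,278)): print(onz("wrist",u,v,.046,c7))
```

```text
[ 0.6047 -0.1861  0.3601] [[-0.0008  1.     -0.0012  0.0001]
 [-0.966  -0.001  -0.2586  0.0702]
 [-0.2586  0.0009  0.966  -0.0131]]
[ 0.6181 -0.1231  0.3293]
[[-0.0008  1.     -0.      0.0009]
 [-0.9657 -0.0008 -0.2595  0.0709]
 [-0.2595 -0.0002  0.9657 -0.0128]]
[0.5847 0.1473 0.046 ]
[0.583  0.2007 0.046 ]
[0.7227 0.1506 0.046 ]
[0.721  0.2064 0.046 ]
```

Run:
```python
from h import *
s=get_state(); a=np.radians(78+180); d=np.array([np.cos(a),np.sin(a),0]); l=np.array([-d[1],d[0],0])
o=s["tcp_pos"]+d*.0025-[0,0,.1831]
im=cv2.imread("pics/scene10.png"); x0,y0,w,h=280,135,36,32; f=20
im=cv2.resize(im[y0:y0+h,x0:x0+w],None,fx=f,fy=f,interpolation=cv2.INTER_CUBIC)
im=cv2.convertScaleAbs(im,alpha=1.8)
cv2.imwrite("pics/z1.png",im)
for p in [(-.07,-.028,.046),(-.07,.028,.046),(-.07,-.028,0),(-.07,.028,0),(-.07,-.018,.052),(-.07,.018,.052),(-.06,-.018,.052),(-.06,.018,.052),(-.07,-.018,.038),(-.07,.018,.038)]:
    u=(proj("scene",o+d*p[0]+l*p[1]+[0,0,p[2]])[0]-[x0,y0]+.5)*f; print(p,u.round()); cv2.circle(im,tuple(int(k) for k in u),4,(0,255,0),1)
cv2.imwrite("pics/z2.png",im)
```

```text
(-0.07, -0.028, 0.046) [538. 247.]
(-0.07, 0.028, 0.046) [190. 344.]
(-0.07, -0.028, 0) [541. 446.]
(-0.07, 0.028, 0) [203. 542.]
(-0.07, -0.018, 0.052) [476. 238.]
(-0.07, 0.018, 0.052) [251. 300.]
(-0.06, -0.018, 0.052) [453. 192.]
(-0.06, 0.018, 0.052) [229. 254.]
(-0.07, -0.018, 0.038) [477. 300.]
(-0.07, 0.018, 0.038) [255. 362.]
```

View pics/z2.png

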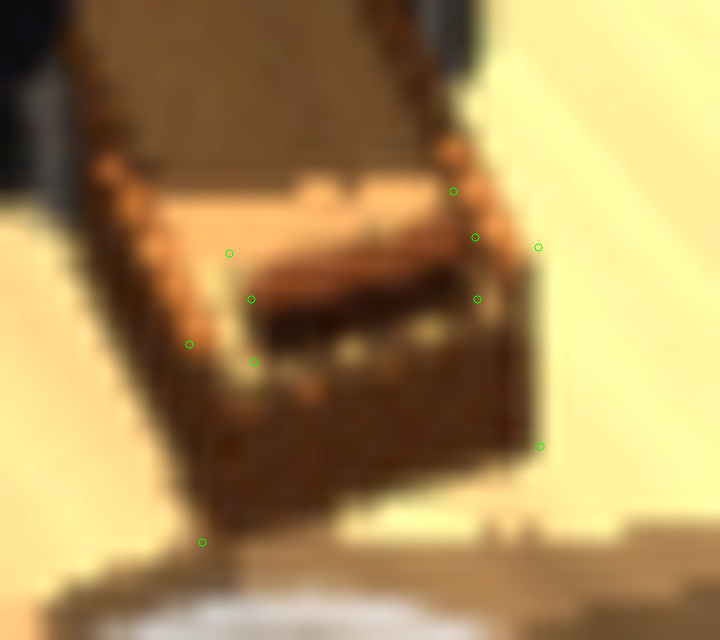

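```bash
python3 -m crank '[[0,0,-0.5,0,0,0,0.3],[0,0,0,0,0,0,0.3],[0,0,0,0,0,0,0.3],[0,0,0,0,0,0,0.3],[0,0,0,0,0,0,0.3],[0,0,0,0,0,0,0.3],[0,0,0,0,0,0,0.3],[0,0,0,0,0,0,0.3]]' 40
python3 -c "
from h import *
go([.605,-.186,.3605],78); print(abs(get_state()['qvel']).max())
print(hand_in())"
```

```text
clock: 17.0
tcp_pos: [0.6045, -0.1866, 0.3606]
orientation: [-0.0, 0.777, 0.629, 0.0]
wrist_force: [0.6, -0.8, -2.8]
finger_gap: 0.0559
t 17.0 pos [ 0.6045 -0.1866  0.3606] F [ 0.6 -0.8 -2.8] gap 0.0559
turn [-0.01 -0.03 -0.03] shift(after turn) [0.7 0.4 0.1] (before turn) [0.7 0.4 0.1]
0.0024109971091291933
the job is handed in; nothing more can be done
None
```

I slid the lid shut on the board. Then I gripped the box across its middle with 40 N, lifted it level and turned the label end towards the stand camera. I handed in at 17 s, still holding it.

**Lid:** I pushed on after the lid had closed until the box itself slid, about 3 mm at about 2 N. The later pictures show the pull bar flush with the box end.

**Label position:** By my estimates the label sits about 0.119 m in front of the lens. It is centred within about 1 mm sideways and at lens height within about 2 mm. The lens position varied by about 3 mm between my measurements.

**Squareness:** I set the box to a camera direction of 78°. My estimates of it ranged from 76° to 78.4°, so the label could be out of square by 1 to 2°.

**Level:** The tool pointed straight down within 0.1°. The drawn model matched the scene picture to about 0.7 px. The wrist picture showed the box 2 to 5% smaller than modelled. It looked much the same before the lift, so I took this as measuring bias rather than slip.

**Steadiness and surroundings:** At hand-in the arm was still and the finger opening steady at 56 mm. The stand camera, the mugs and the dish looked undisturbed in the last pictures. I did not check the carousel again after the move, though the arm stayed clear of it. The dice could not be seen under the shut lid; I last saw one while the lid was closing.

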